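# Hang a board carrier in the coating conveyor's chain pocket

### The arm

A 6-joint arm with a two-finger parallel gripper is mounted at the origin on the work surface. World frame = base frame: x ahead of the robot, y to its left, z up, the work surface at z = 0. Lengths are in m, angles in degrees, forces in N, time in s.
With the tool pointing down it reaches from about 0.35 to 0.85 m from the base axis. Payload 8.1 kg.
Tool frame: the origin (TCP) lies midway between the tips of the shut fingers; the grasp point (between the pads) lies 19 mm behind it; z points along the fingers, y is the direction in which the jaws open and shut (so a half turn about z gives the same grasp; the last joint's range is limited). The gripper opens to 85 mm and grips with 20 to 120 N. Pads are 22 mm wide; open, the fingers measure 114 mm over their backs; the gripper's body (76 mm by 85 mm) begins 54 mm behind the grasp point. The pads swing forward as they close: fully open they stand 13 mm farther back than shut.
Start: joints at [-76.971, 7.471, 85.268, -0, 87.261, -4.893], TCP at [0.185, -0.571, 0.231] pointing down, gripper open.
Joint ranges: [-169.43, 169.43], [-51.17, 129.36], [1.28, 143.12], [-76.62, 256.62], [0, 156.53], [-152.29, 152.29]. Speed limits (degrees/s): [136.94, 136.94, 159.86, 180, 180, 180].

### API

Orientations are given as [roll, pitch, yaw] about the fixed x, y, z axes, in that order (R = Rz(yaw) Ry(pitch) Rx(roll)).
In Python, from rig import robot gives the robot as it stands.
- The arm moves only by the tool play_rows, never from a script. Its argument "increments" is one flat list of numbers, 7 for each row, row after row: the turn, a rotation vector about the world's x, y, z in units of 5 degrees (1.0 is 5 degrees), then the shift along the world's x, y, z in units of 25 mm (1.0 is 25 mm), then the closure, from 0 (fully open) to 1 (shut). In form: [wx, wy, wz, x, y, z, fingers, wx, wy, wz, x, y, z, fingers, ...]. A call has 1 to 10 rows; each row shifts and turns the commanded pose from where the row before left it; what a row does not reach is not made up. A row lasts 1/10 s, in which the tool goes at most 50 mm and 8.59 degrees, less where a joint would pass 70% of its speed; a pose out of reach is approached as far as the arm can. A call is refused whole if a number of a shift passes 1 or a number of a turn 1, either way. A call with a gripper value outside its range is refused whole. The fingers move at their own pace and stop on an object; "grip_force" is the grip in N (left out, the last holds). Time passes only in rows, so rows that do not move let the fingers close. It gives the time, the measured TCP pose, the force and the opening at its end, in the units of the state.
- robot.observe(): the state, without advancing time (a new reading comes with each control period).
- robot.capture(name): name is "scene" or "top" or "wrist"; returns (picture, depth): 480x640x3 uint8, red, green, blue; 480x640 float32, m along the optical axis (not along the pixel's ray), 0 where there is no reading.
- robot.get_calibration(name): a dict with "fovy" (degrees; the focal length in pixels is half the picture's height over the tangent of half this angle, whatever the lens; pixels are square), "cx", "cy" (the principal point, pixels), "D" ([k1, k2, p1, p2, k3] as OpenCV has them; the pictures are not rectified), "extrinsics" (4x4, takes a point from world to camera coordinates). Camera axes: x right, y down, z forward; pixel columns grow to the right and rows downward; lengths in m; the calibration is good to about 2 mm. A picture is of the moment at which its call begins: read the wrist's pose just before it. get_calibration takes no time and is no camera call; for the wrist camera it gives the pose at the moment of the call.
- robot.job_done(): hands the job in, once; it reports no verdict.
The state is a dict: "time": time; "joints": joint angles; "qd": joint speeds; "joint_torque": joint torques, N m; "eef_pos": TCP position; "tool_rot": TCP orientation; "contact_force": force on the tool from outside, world axes, zero at the start; "ft_torque": the same for the moment, N m; "width": finger opening in m.
Only numpy, scipy, OpenCV 4.12 (cv2) and the standard library are available. Lean on these libraries where they do the work, as an engineer would, in place of code of your own. Each camera call takes 0.05 s, during which the arm holds its last target.

### The job

Take the hooked circuit-board carrier out of the black rack, lift its hook over the front lip of the conveyor rail and lower it gently into the channel. Still holding it, feel lightly along the channel floor for the pocket and seat the hook fully home in it, then let go and leave the carrier hanging there, its board on the robot's side of the lip. Never push hard on the conveyor, do not drop the carrier, and leave the plain boards in the rack.

Things in the scene. Friction and masses are not known exactly. Their poses are not given: they have to be found in the camera images.
- carrier: Aluminium carrier with upright blue circuit board, about 300 g, in the rack; the only one with hook and tall tab. Origin: middle of foot's underside; x through the board's thickness (hook points to +x), y along the board, z up. Foot 10 x 110 mm (x, y); board and bars up to z 90, 10 mm thick; stem above (x +-5, 24 mm wide in y); hook arm at z 117-129 reaching to x +25 mm.
- grip_tab (a point): Middle of the carrier's grip tab, by which it is held: an upright block 12 mm thick (x), 30 mm wide (y), 50 mm high (z 129 to 179 mm of the carrier), straight above the stem; this point is at x 0, y 0, z 154 mm of the carrier. Axes as the carrier's.
- hook_tip (a point): Lowest point of the hook's tongue, at x +21 mm, y 0, z 81 mm of the carrier (axes as the carrier's). The tongue hangs down from the arm's end, 8 mm thick (x 17 to 25 mm) and 20 mm wide (y), tip rounded with 4 mm radius; 12 mm of open throat (x 5 to 17) between it and the stem.
- rail: Aluminium conveyor rail on two posts, 270 mm long plus grey end housings (360 mm in all, up to z 166). Origin at table height under the lip's front face, mid-length; x across, away from the robot; y along; z up. Hang the carrier with its board on the robot's side, its +x along the rail's +x; it then leans a few degrees, tongue against the lip. Contact above 25 N harms the conveyor.
- lip_mid (a point): Middle of the top of the anti-jump lip: x 3 mm, y 0, z 150 mm of the rail (axes as the rail's). The lip is 6 mm thick (x 0 to 6 mm). Behind it is the open channel, 11 mm wide (x 6 to 17 mm), then a back wall (x 17 to 23 mm) whose top is at z 162 mm.
- channel_mid (a point): Middle of the channel at floor height: x 11.5, y 0, z 136 mm of the rail. The floor is the dark chain track. It has one pocket, 24 mm long (y), 14 mm deep (floor at z 122 mm), its middle anywhere from y -30 to +30 mm: not measured, feel for it. Floor and pocket are sprung: give from about 5 N, then 1.5 N/mm, hard stop at 8 mm. The chain drags along y above about 16 N.
- rack: Black plastic comb rack 130 by 136 mm, fixed. Origin: middle of its underside. Its floor is 6 mm thick; three slots along y, 12 mm wide, 22 mm deep, at x -32.5, 0 and +32.5 mm. The carrier and two plain boards each stand in one of the slots.
- board_a: Plain blue board on a foot bar, 110 mm wide, 68 mm high, no hook, standing in the rack; leave it. Origin: middle of its underside; x through its thickness.
- board_b: Another such plain board in the rack; leave it. Origin and axes likewise.
Mind the look-alikes: they are no part of the job. What is shaped like the carrier but pink is not meant.

How it is judged (in metres and radians):
On the way, in this order (a step that is already met when the one before it is completed fails the run):
1. the hook's tongue is held above the channel, higher than the lip (x of hook_tip in the frame of rail between 0.004 and 0.019 m and y of hook_tip in the frame of rail between -0.1 and 0.1 m and z of hook_tip in the frame of rail above 0.151 m and contact force between the fingers and carrier above 1 N), for 0.05 s.
2. the tongue is lowered behind the lip, the carrier still held (x of hook_tip in the frame of rail between 0.004 and 0.019 m and y of hook_tip in the frame of rail between -0.1 and 0.1 m and z of hook_tip in the frame of rail between 0.11 and 0.147 m and contact force between the fingers and carrier above 1 N).
3. the tongue is down in the pocket while the carrier is still held (x of hook_tip in the frame of rail between 0.004 and 0.019 m and y of hook_tip in the frame of rail between -0.1 and 0.1 m and z of hook_tip in the frame of rail between 0.11 and 0.1265 m and contact force between the fingers and carrier above 1 N), for 0.2 s.
At the end, for the whole second after the job is handed in: the carrier hangs released and at rest on the rail, its tongue behind the lip and down in the pocket (tip within 4.5 mm of the pocket floor's unloaded height or lower), board along the rail within 0.15 rad and upright within 0.2 rad, board and tab on the robot's side of the lip (x of hook_tip in the frame of rail between 0.004 and 0.019 m and y of hook_tip in the frame of rail between -0.1 and 0.1 m and z of hook_tip in the frame of rail between 0.11 and 0.1265 m and x of grip_tab in the frame of rail below 0 m and angle between carrier's own z axis and vertical below 0.2 rad and linear speed of carrier below 0.02 m/s and angular speed of carrier below 0.2 rad/s and angle between the y axis of carrier and the y axis of rail, either way round below 0.15 rad); the robot touches nothing.
It fails at once if anything presses on the conveyor rail or its chain with more than 25 N (contact force between rail and anything else above 25 N).
It fails at once if a plain board is lifted or shoved in the rack (over 15 mm) (distance of any of board_a, board_b from where it was at the start of the episode above 0.015 m).
It also fails if it takes over 64 s, if anything falls off the work surface, if the arm or the gripper's body presses on something with over 40 N, if the wrist force passes 120 N, or if a joint passes its speed limit or range.

## Working session

There is one attempt and no reset: what is moved stays moved. The work goes in short steps, Python scripts to look and compute and a tool call to move; the robot and the scene stay as the last step left them, time stands still between calls to the robot, and variables do not carry over. Pictures are saved under pics/ and viewed, and the job is handed in when it is done.

Besides the shell and the picture viewer there is one more tool, called after "Request:" as a command line: name --argument value ..., lists and objects as JSON in quotes. play_rows: Moves the arm, as the interface text tells. Its arguments: {"type":"object","properties":{"increments":{"type":"array","items":{"type":"number"}},"grip_force":{"type":"number"}},"required":["increments"]}

```bash
ls; mkdir -p pics; python3 - <<'E'
from rig import robot
import cv2,numpy as np
print(robot.observe())
for n in("scene","top","wrist"):
    c=robot.get_calibration(n)
    p,d=robot.capture(n)
    np.save(f"{n}_d.npy",d);cv2.imwrite(f"pics/{n}0.png",p[:,:,::-1])
    np.savez(f"{n}_c.npz",E=c["extrinsics"],f=240/np.tan(np.radians(c["fovy"]/2)),cx=c["cx"],cy=c["cy"],D=c["D"])
    print(n,c)
E
```

```text
pics
{'time': 0.0, 'joints': array([-7.69715285e+01,  7.51573241e+00,  8.53316577e+01, -3.69532949e-04,
        8.72619074e+01, -4.89378891e+00]), 'qd': array([-0.10471343,  0.04653325,  0.04059233,  0.02555683,  0.07268921,
        0.00625581]), 'joint_torque': array([ 2.26198740e-04, -5.69389236e+01, -5.00556171e+01, -2.00746704e-04,
        1.48290658e-02, -1.51521232e-05]), 'eef_pos': array([ 0.18451832, -0.57032277,  0.23021514]), 'tool_rot': array([-1.79891069e+02, -8.95631833e-03,  1.79222699e+01]), 'contact_force': array([-0.68335104,  0.14823923, -0.48584927]), 'ft_torque': array([0.037336  , 0.01736606, 0.01499261]), 'width': 0.08532326359599848}
scene {'fovy': 57.062879888136656, 'cx': 321.22490230036226, 'cy': 240.4985212366632, 'D': array([-0.05024182,  0.        ,  0.        ,  0.        ,  0.        ]), 'extrinsics': array([[ 0.6945097 ,  0.71944387, -0.00753616, -0.38744713],
       [ 0.57489805, -0.56121058, -0.59542835, -0.24211963],
       [-0.43260665,  0.40919824, -0.80337306,  1.03294641],
       [ 0.        ,  0.        ,  0.        ,  1.        ]])}
top {'fovy': 49.861972033234714, 'cx': 318.1289622556084, 'cy': 227.86385362585494, 'D': array([-0.12705912,  0.        ,  0.        ,  0.        ,  0.        ]), 'extrinsics': array([[ 0.01176455, -0.99986108,  0.01180775, -0.03262597],
       [-0.98377186, -0.01368796, -0.17890102,  0.57635463],
       [ 0.17903779, -0.00951144, -0.98379622,  0.74190208],
       [ 0.        ,  0.        ,  0.        ,  1.        ]])}
wrist {'fovy': 58.59762082499054, 'cx': 309.9999089075721, 'cy': 234.26301531983538, 'D': array([-0.10563261,  0.        ,  0.        ,  0.        ,  0.        ]), 'extrinsics': array([[ 0.30757734, -0.95152038, -0.00226706, -0.59953188],
       [-0.91258552, -0.29566464,  0.28243598, -0.03560867],
       [-0.26941388, -0.08480202, -0.95928347,  0.37987902],
       [ 0.        ,  0.        ,  0.        ,  1.        ]])}
```

View pics/scene0.png

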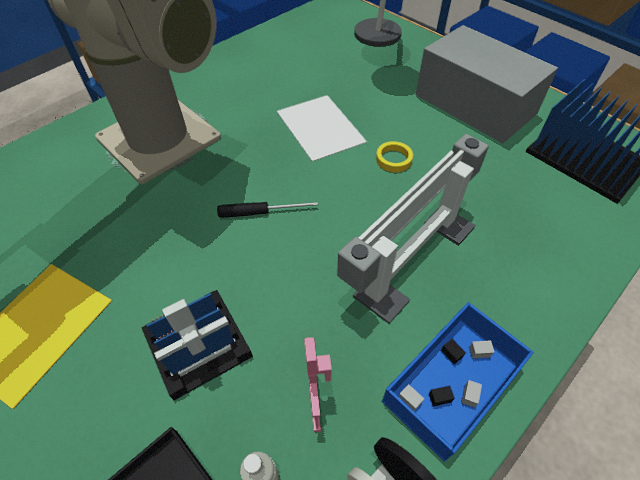

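View pics/top0.png

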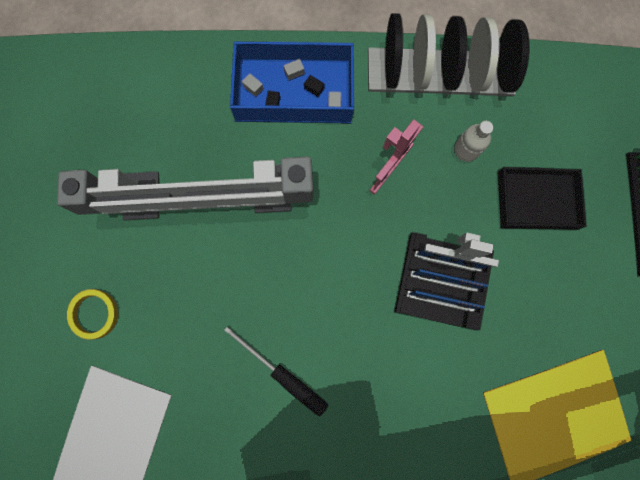

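View pics/wrist0.png

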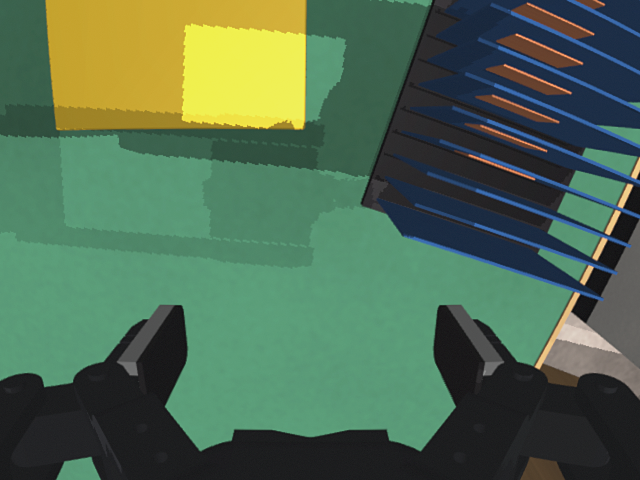

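The candidates, in top-view pixels, are the pink hooked decoy (400,155), the plain blue boards in the rack (447,282) and (443,302), the big rack of blue boards off to the right, and the grey-tabbed hooked carrier in the rack (470,248). I choose the last by the description and will check it in a close crop.

```bash
cat > h.py <<'E'
import numpy as np,cv2
def load(n):
    c=np.load(f"{n}_c.npz");d=np.load(f"{n}_d.npy");return c,d
def pix2w(c,uv,depth):
    K=np.array([[c["f"],0,c["cx"]],[0,c["f"],c["cy"]],[0,0,1.]])
    u=cv2.undistortPoints(np.array(uv,float).reshape(-1,1,2),K,c["D"]).reshape(-1,2)
    P=np.c_[u,np.ones(len(u))]*np.array(depth).reshape(-1,1)
    E=c["E"];return (P-E[:3,3])@E[:3,:3]
def onz(c,uv,z):
    a=pix2w(c,uv,np.ones(len(uv)));E=c["E"];o=-E[:3,:3].T@E[:3,3]
    d=a-o;return o+d*((np.array(z)-o[2])/d[:,2]).reshape(-1,1)
E
python3 - <<'E'
import cv2
a=cv2.imread("pics/top0.png");b=cv2.imread("pics/scene0.png")
cv2.imwrite("pics/c1.png",cv2.resize(a[225:335,385:515],None,fx=6,fy=5.4,interpolation=cv2.INTER_CUBIC)[:600,:800])
cv2.imwrite("pics/c2.png",cv2.resize(a[140:230,50:320],None,fx=2.9,fy=2.9,interpolation=cv2.INTER_CUBIC))
cv2.imwrite("pics/c3.png",cv2.resize(b[285:400,130:260],None,fx=5,fy=5,interpolation=cv2.INTER_CUBIC))
E
```

```text
(no output)
```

View pics/c1.png

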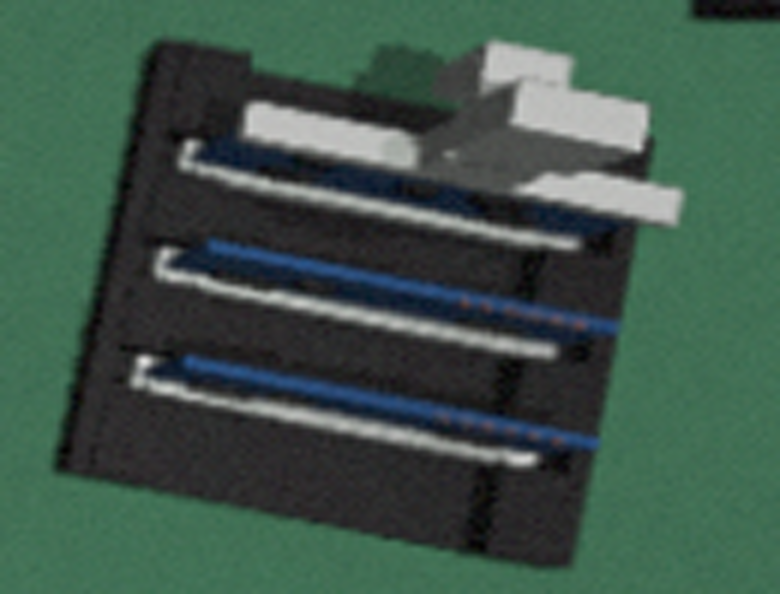

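View pics/c2.png

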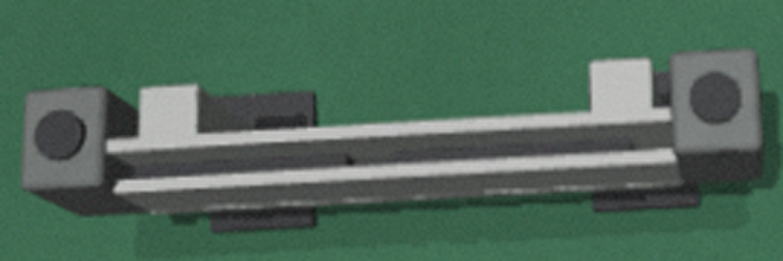

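View pics/c3.png

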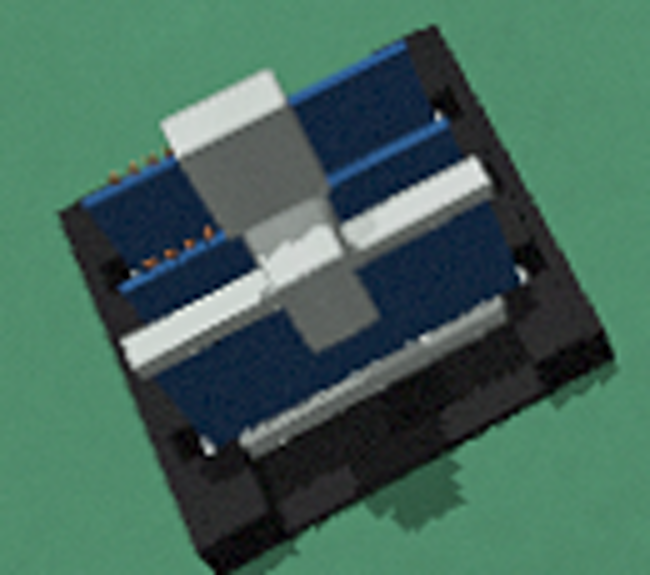

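```bash
python3 - <<'E'
from h import *
np.set_printoptions(precision=4,suppress=True)
c,d=load("top")
q=np.array([[515,82],[650,102],[643,150],[513,122]])/[6,5.4]+[385,225]-0.4
print("tab",onz(c,q,[.185]*4),onz(c,q,[.185]*4).mean(0))
def at(uv): 
    uv=np.round(uv).astype(int);return pix2w(c,uv,d[uv[:,1],uv[:,0]])
print("tab depth",at([[480,243],[476,243],[484,245]]))
# bar top z=.096
q=np.array([[245,103],[245,135],[683,190],[678,222]])/[6,5.4]+[385,225]-0.4
print("bar",onz(c,q,[.096]*4))
# rack corners
q=np.array([[155,45],[60,470],[575,565]])/[6,5.4]+[385,225]-.4
print("rack",onz(c,q,[.028]*3))
q=np.array([[118,180],[675,150],[675,160],[118,192]])/2.9+[50,140]-.4
print("lip top",onz(c,q,[.15]*4))
q=np.array([[108,141],[672,110],[672,121],[108,152]])/2.9+[50,140]-.4
print("back top",onz(c,q,[.162]*4))
for v in range(176,214): 
    w=at([[180,v]])[0]; print(v,w, end=' ')
# pocket mark
q=np.array([[348,160]])/2.9+[50,140]-.4
print("\nmark",onz(c,q,[.136]),onz(c,q,[.15]))
# profile of depth along the channel
E
```

```text
tab [[ 0.5397 -0.2206  0.185 ]
 [ 0.5351 -0.2504  0.185 ]
 [ 0.5235 -0.2483  0.185 ]
 [ 0.53   -0.2198  0.185 ]] [ 0.5321 -0.2348  0.185 ]
tab depth [[ 0.5358 -0.2335  0.184 ]
 [ 0.5352 -0.2271  0.1873]
 [ 0.5328 -0.2378  0.1867]]
bar [[ 0.5475 -0.1813  0.096 ]
 [ 0.5388 -0.181   0.096 ]
 [ 0.5249 -0.2896  0.096 ]
 [ 0.5161 -0.2879  0.096 ]]
rack [[ 0.575  -0.1726  0.028 ]
 [ 0.4506 -0.1457  0.028 ]
 [ 0.4235 -0.2812  0.028 ]]
lip top [[0.5915 0.2923 0.15  ]
 [0.6089 0.0251 0.15  ]
 [0.604  0.025  0.15  ]
 [0.5856 0.2917 0.15  ]]
back top [[0.6076 0.2937 0.162 ]
 [0.625  0.0262 0.162 ]
 [0.6197 0.0261 0.162 ]
 [0.6022 0.2932 0.162 ]]
176 [0.6717 0.2079 0.0001] 177 [ 0.6701  0.2078 -0.0002] 178 [0.6682 0.2076 0.0003] 179 [ 0.6673  0.2084 -0.003 ] 180 [0.6643 0.2069 0.0018] 181 [0.6629 0.2072 0.0006] 182 [0.6611 0.207  0.0007] 183 [0.6162 0.1638 0.1604] 184 [0.6145 0.1634 0.1618] 185 [0.6127 0.1629 0.1632] 186 [0.6116 0.1631 0.1621] 187 [0.6106 0.1634 0.1608] 188 [0.6105 0.1646 0.1558] 189 [0.6104 0.166  0.1504] 190 [0.6106 0.1675 0.1443] 191 [0.611  0.1694 0.1371] 192 [0.6103 0.1701 0.1341] 193 [0.6097 0.1709 0.1308] 194 [0.6099 0.1726 0.124 ] 195 [0.6085 0.1726 0.1237] 196 [0.6076 0.1731 0.1212] 197 [0.599  0.165  0.1512] 198 [0.5981 0.1655 0.149 ] 199 [0.5961 0.1648 0.1513] 200 [0.5954 0.1655 0.1485] 201 [0.594  0.1654 0.1485] 202 [0.5933 0.1661 0.1455] 203 [0.5933 0.1677 0.1393] 204 [0.593  0.169  0.1341] 205 [0.5929 0.1704 0.1284] 206 [0.593  0.1722 0.1211] 207 [0.5921 0.1728 0.1187] 208 [0.592  0.1743 0.1126] 209 [0.5921 0.1762 0.1052] 210 [ 0.6133  0.2043 -0.0007] 211 [ 0.6119  0.2045 -0.0018] 212 [0.6096 0.2037 0.0009] 213 [0.608  0.2036 0.0007] 
mark [[0.6057 0.1841 0.136 ]] [[0.6022 0.1801 0.15  ]]
```

```bash
python3 - <<'E'
from h import *
np.set_printoptions(precision=4,suppress=True,linewidth=160)
for n in("top","scene"):
    c,d=load(n)
    vv,uu=np.mgrid[0:480,0:640];m=d>0
    P=pix2w(c,np.c_[uu[m],vv[m]],d[m])
    yaw=np.radians(3.86);R=np.array([[np.cos(yaw),-np.sin(yaw)],[np.sin(yaw),np.cos(yaw)]])
    o=np.array([.5975,.1585])
    L=np.c_[(P[:,:2]-o)@R,P[:,2]]
    # lip top: z .147-.153, |x|<.02
    print(n)
    for nm,zl,zh,xl,xh in(("lip",.1475,.153,-.02,.012),("back",.159,.166,.005,.035)):
        s=(L[:,2]>zl)&(L[:,2]<zh)&(L[:,0]>xl)&(L[:,0]<xh)&(abs(L[:,1])<.12)
        if s.sum()>10: print(nm,s.sum(),L[s].mean(0),np.polyfit(L[s,1],L[s,0],1),np.percentile(L[s,0],[5,95]))
    for y in np.arange(-.13,.13,.004):
        s=(L[:,1]>y)&(L[:,1]<y+.004)&(L[:,0]>.001)&(L[:,0]<.018)&(L[:,2]<.147)
        if s.sum(): print("%.3f:%.4f(%d)"%(y+.002,L[s,2].min(),s.sum()),end=' ')
    # housings
    s=(L[:,2]>.155)&(L[:,2]<.172)&(abs(L[:,0])<.05)
    print("\n housings y",np.percentile(L[s,1],[.2,99.8]))
    s=(L[:,2]>.18)&(L[:,2]<.19)&(abs(P[:,0]-.5325)<.04)&(abs(P[:,1]+.2345)<.04)
    print("tabtop",s.sum(),P[s].mean(0) if s.sum() else 0)
E
```

```text
top
lip 802 [-0.0008 -0.0011  0.1499] [-0.0022 -0.0008] [-0.0038  0.0023]
back 845 [ 0.0162 -0.0002  0.1618] [0.0035 0.0162] [0.0133 0.0195]
-0.128:-0.0038(47) -0.124:-0.0022(49) -0.120:-0.0013(50) -0.116:-0.0013(48) -0.112:-0.0012(50) -0.108:-0.0022(48) -0.104:-0.0011(46) -0.100:-0.0026(44) -0.096:-0.0011(49) -0.092:-0.0021(49) -0.088:-0.0025(48) -0.084:-0.0027(45) -0.080:-0.0026(42) -0.076:-0.0031(41) -0.072:-0.0022(40) -0.068:-0.0010(40) -0.064:-0.0018(53) -0.060:-0.0020(41) -0.056:-0.0031(46) -0.052:-0.0029(46) -0.048:-0.0024(42) -0.044:-0.0025(48) -0.040:-0.0022(41) -0.036:-0.0028(50) -0.032:-0.0019(43) -0.028:-0.0030(43) -0.024:-0.0029(49) -0.020:-0.0034(43) -0.016:-0.0042(46) -0.012:-0.0027(43) -0.008:-0.0029(44) -0.004:-0.0018(47) 0.000:-0.0023(40) 0.004:-0.0037(36) 0.008:-0.0040(44) 0.012:-0.0014(42) 0.016:-0.0036(50) 0.020:-0.0023(40) 0.024:-0.0014(47) 0.028:-0.0029(52) 0.032:-0.0040(42) 0.036:-0.0026(45) 0.040:-0.0023(44) 0.044:-0.0034(45) 0.048:-0.0028(43) 0.052:-0.0027(45) 0.056:-0.0023(43) 0.060:-0.0041(43) 0.064:-0.0021(46) 0.068:-0.0018(44) 0.072:-0.0023(45) 0.076:-0.
[... 930 characters left out ...]
5) -0.016:0.1384(4) -0.012:0.1383(6) -0.008:0.0006(5) -0.004:0.0001(6) 0.000:0.0005(9) 0.004:-0.0020(9) 0.008:-0.0015(15) 0.012:0.0000(11) 0.016:-0.0005(14) 0.020:-0.0017(8) 0.024:-0.0001(14) 0.028:-0.0015(12) 0.032:0.0004(9) 0.036:-0.0013(13) 0.040:-0.0002(13) 0.044:-0.0023(10) 0.048:-0.0008(12) 0.052:0.0003(10) 0.056:-0.0002(10) 0.060:0.0007(8) 0.064:0.0004(10) 0.068:-0.0008(6) 0.072:-0.0013(11) 0.076:-0.0005(8) 0.080:0.0009(9) 0.084:-0.0019(13) 0.088:0.0006(9) 0.092:0.0010(9) 0.096:0.0030(6) 0.100:-0.0013(9) 0.104:0.0016(9) 0.108:0.0020(7) 0.112:-0.0005(8) 0.116:0.0009(10) 0.120:-0.0003(9) 0.124:-0.0012(5) 0.128:0.0021(7) 
 housings y [-0.1745  0.1768]
tabtop 245 [ 0.5342 -0.2341  0.1848]
```

```bash
python3 - <<'E'
from h import *
for n in("top","scene"):
    c,d=load(n)
    vv,uu=np.mgrid[0:480,0:640];m=d>0
    P=pix2w(c,np.c_[uu[m],vv[m]],d[m])
    yaw=np.radians(3.86);R=np.array([[np.cos(yaw),-np.sin(yaw)],[np.sin(yaw),np.cos(yaw)]])
    L=np.c_[(P[:,:2]-[.5975,.159])@R,P[:,2]]
    print(n)
    for y in np.arange(-.06,.06,.003):
        s=(L[:,1]>y)&(L[:,1]<y+.003)&(L[:,0]>.004)&(L[:,0]<.0135)&(L[:,2]<.15)&(L[:,2]>.11)
        if s.sum(): print("%.4f:%.4f(%d)"%(y+.0015,L[s,2].min(),s.sum()),end=' ')
E
```

```text
top
-0.0585:0.1345(16) -0.0555:0.1334(17) -0.0525:0.1339(19) -0.0495:0.1347(14) -0.0465:0.1341(15) -0.0435:0.1337(16) -0.0405:0.1347(16) -0.0375:0.1337(15) -0.0345:0.1338(15) -0.0315:0.1351(17) -0.0285:0.1329(20) -0.0255:0.1349(12) -0.0225:0.1330(14) -0.0195:0.1339(17) -0.0165:0.1341(15) -0.0135:0.1337(16) -0.0105:0.1332(13) -0.0075:0.1334(20) -0.0045:0.1348(12) -0.0015:0.1339(15) 0.0015:0.1340(16) 0.0045:0.1224(7) 0.0075:0.1200(13) 0.0105:0.1212(10) 0.0135:0.1203(12) 0.0165:0.1195(15) 0.0195:0.1212(16) 0.0225:0.1209(9) 0.0255:0.1222(23) 0.0285:0.1346(11) 0.0315:0.1342(14) 0.0345:0.1338(12) 0.0375:0.1346(14) 0.0405:0.1350(13) 0.0435:0.1327(14) 0.0465:0.1336(14) 0.0495:0.1346(12) 0.0525:0.1338(12) 0.0555:0.1343(10) 0.0585:0.1339(13) scene
-0.0525:0.1410(1) -0.0495:0.1443(1) -0.0435:0.1418(1) -0.0375:0.1481(1) -0.0345:0.1391(1) -0.0255:0.1458(1) -0.0225:0.1435(2) -0.0165:0.1431(1) -0.0135:0.1428(2) -0.0105:0.1432(3) -0.0045:0.1409(1) -0.0015:0.1405(1) 0.0015:0.1375(2)
```

The crop confirms it. The carrier is the only piece with the grey hook and tab, in the far slot, with its tab top at crop 2× (580,115), i.e. top pixel (481,246). Its yaw is about -12° and the tab is at (0.533, -0.234). The top view's depth shows a dip in the channel floor at rail y +3 to +27 mm. I'll check that by feel. Next I move above the tab.

Request:
play_rows --increments '[0,0,1,1,0.96,0,0,0,0,1,1,0.96,0,0,0,0,1,1,0.96,0,0,0,0,1,1,0.96,0,0,0,0,1,1,0.96,0,0,0,0,1,1,0.96,0,0,0,0,1,1,0.96,0,0,0,0,1,1,0.96,0,0,0,0,1,1,0.96,0,0,0,0,1,1,0.96,0,0]' --grip_force 40

```text
time: 1.15
eef_pos: [0.4354, -0.3296, 0.231]
tool_rot: [-180.0, -0.0, 68.1]
contact_force: [0.1, 0.1, 0.5]
width: 0.0853
```

Request:
play_rows --increments '[0,0,0.5,0.99,0.96,0,0,0,0,0.5,0.99,0.96,0,0,0,0,0.5,0.99,0.96,0,0,0,0,0.5,0.99,0.96,0,0,0,0,0,0,0,0,0,0,0,0,0,0,0,0]'

```text
time: 1.75
eef_pos: [0.5337, -0.2343, 0.2308]
tool_rot: [-179.9, 0.0, 78.0]
contact_force: [-0.7, -0.2, -0.7]
width: 0.0853
```

```bash
cat > cap.py <<'E'
import sys
from rig import robot
import cv2,numpy as np
n,name=sys.argv[1:3]
o=robot.observe();c=robot.get_calibration(n);p,d=robot.capture(n)
np.save(f"{n}_d.npy",d);cv2.imwrite(f"pics/{name}.png",p[:,:,::-1])
np.savez(f"{n}_c.npz",E=c["extrinsics"],f=240/np.tan(np.radians(c["fovy"]/2)),cx=c["cx"],cy=c["cy"],D=c["D"])
print(o["time"],o["eef_pos"],o["tool_rot"],o["contact_force"],o["ft_torque"],o["width"])
E
python3 cap.py wrist w1
```

```text
1.75 [ 0.53367913 -0.23431087  0.2307657 ] [-1.79938445e+02  5.00152855e-03  7.79968506e+01] [-0.70672567 -0.23359755 -0.69833459] [-0.00113508  0.03751235  0.01813811] 0.08529550093376312
```

View pics/w1.png

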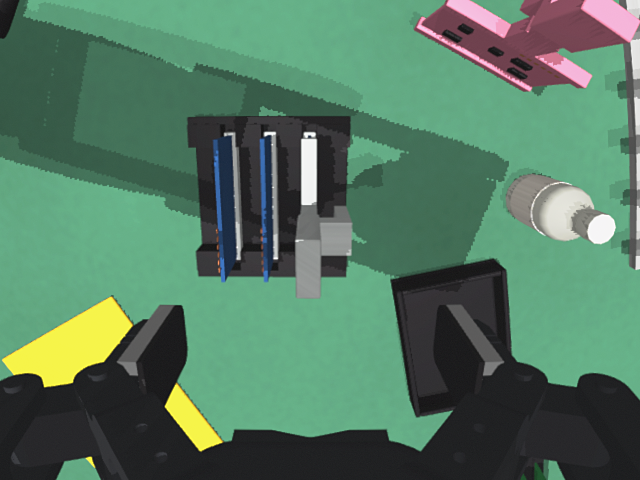

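The wrist view shows the carrier's tab at about (309,265), centred between the jaws, with the decoy far to the upper right at (530,40). I'll cross-check the tab position from this view.

```bash
python3 - <<'E'
from h import *
np.set_printoptions(precision=4,suppress=True)
c,d=load("wrist")
vv,uu=np.mgrid[0:480,0:640];m=d>0
P=pix2w(c,np.c_[uu[m],vv[m]],d[m]);a=np.radians(-12)
L=np.c_[(P[:,:2]-[.533,-.234])@np.array([[np.cos(a),-np.sin(a)],[np.sin(a),np.cos(a)]]),P[:,2]]
s=(abs(L[:,0])<.03)&(abs(L[:,1])<.03)&(L[:,2]>.181)&(L[:,2]<.19)
print(s.sum(),L[s].mean(0),np.percentile(L[s],[2,98],axis=0),np.polyfit(L[s,1],L[s,0],1))
s=(abs(L[:,0])<.03)&(abs(L[:,1])<.06)&(L[:,2]>.091)&(L[:,2]<.1)
print(s.sum(),L[s].mean(0),np.percentile(L[s],[2,98],axis=0),np.polyfit(L[s,1],L[s,0],1))
E
python3 -c "
import cv2;a=cv2.imread('pics/w1.png')
cv2.imwrite('pics/w1c.png',cv2.resize(a[190:310,260:380],None,fx=5,fy=5,interpolation=cv2.INTER_CUBIC))"
```

```text
1496 [ 0.0009 -0.0001  0.185 ] [[-0.0046 -0.0153  0.1829]
 [ 0.0063  0.0138  0.1865]] [0.011  0.0009]
992 [0.0016 0.0316 0.0961] [[-0.0034  0.0087  0.0943]
 [ 0.0211  0.0534  0.098 ]] [-0.0953  0.0047]
```

View pics/w1c.png

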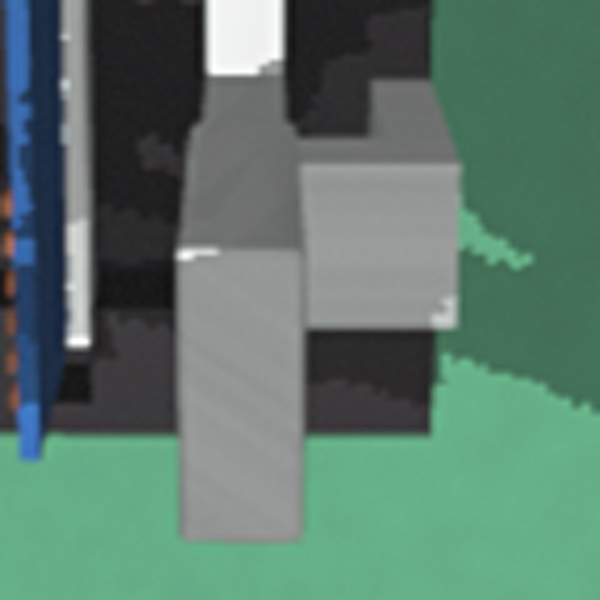

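The tab measures (0.534, -0.234), right under the tool. I'll go down and close on it.

Request:
play_rows --increments '[0,0,0,0,0,-0.7,0,0,0,0,0,0,-0.7,0,0,0,0,0,0,-0.7,0,0,0,0,0,0,-0.7,0,0,0,0,0,0,-0.63,0,0,0,0,0,0,0,0,0,0,0,0,0,0,0]'

```text
time: 2.5
eef_pos: [0.5332, -0.2354, 0.1456]
tool_rot: [-180.0, -0.0, 77.9]
contact_force: [0.5, 0.0, 0.3]
width: 0.0853
```

Request:
play_rows --increments '[0,0,0,0,0,0,0.5,0,0,0,0,0,0,0.7,0,0,0,0,0,0,1,0,0,0,0,0,0,1,0,0,0,0,0,0,1,0,0,0,0,0,0,1,0,0,0,0,0,0,1,0,0,0,0,0,0,1]' --grip_force 60

```text
time: 3.3
eef_pos: [0.5338, -0.2349, 0.1459]
tool_rot: [180.0, 0.0, 77.9]
contact_force: [-1.2, 1.0, 4.0]
width: 0.0115
```

```bash
python3 cap.py wrist w2; python3 cap.py scene s2;python3 -c "
import cv2;a=cv2.imread('pics/s2.png')
cv2.imwrite('pics/s2c.png',cv2.resize(a[225:400,100:300],None,fx=3,fy=3,interpolation=cv2.INTER_CUBIC))"
```

```text
3.3 [ 0.53381142 -0.23492317  0.14590482] [1.79976120e+02 6.92669655e-03 7.79236878e+01] [-1.1801789   0.96592272  4.01192279] [ 0.12476064  0.28286105 -0.01559349] 0.01145283060947648
3.35 [ 0.53379905 -0.23493293  0.14589511] [1.79978608e+02 7.48974180e-03 7.79238336e+01] [-1.19753274  0.4045384   3.02443555] [ 0.12340102  0.3272998  -0.00710294] 0.011123936858298522
```

View pics/w2.png

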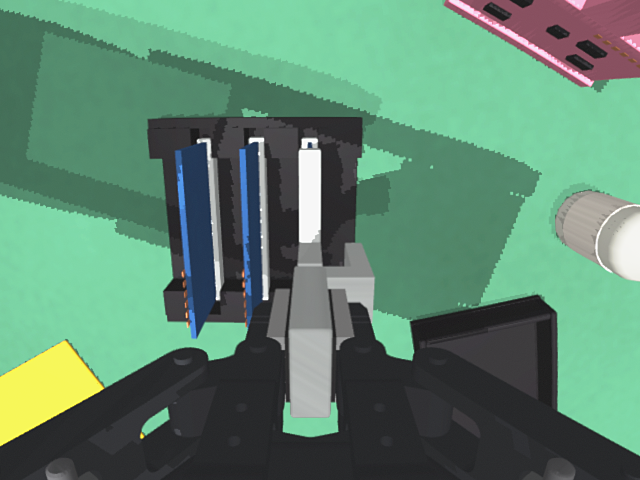

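View pics/s2c.png

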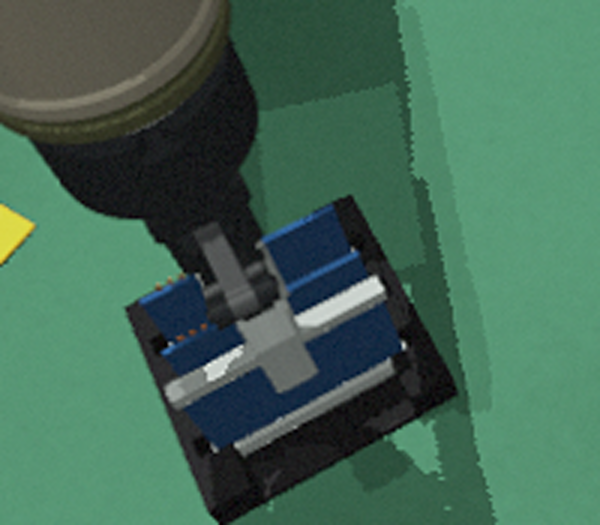

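The grasp is on: the jaws are shut on the tab at 11.5 mm opening and the carrier is still in its slot. I lift straight up 100 mm.

Request:
play_rows --increments '[0,0,0,0,0,0.2,1,0,0,0,0,0,0.4,1,0,0,0,0,0,0.5,1,0,0,0,0,0,0.5,1,0,0,0,0,0,0.5,1,0,0,0,0,0,0.5,1,0,0,0,0,0,0.5,1,0,0,0,0,0,0.5,1,0,0,0,0,0,0.4,1,0,0,0,0,0,0,1]'

```text
time: 4.4
eef_pos: [0.5345, -0.2354, 0.2479]
tool_rot: [179.8, 0.1, 77.9]
contact_force: [1.2, -0.6, -2.9]
width: 0.0111
```

```bash
python3 cap.py scene s3;python3 -c "
import cv2;a=cv2.imread('pics/s3.png')
cv2.imwrite('pics/s3c.png',cv2.resize(a[175:400,80:320],None,fx=2.6,fy=2.6,interpolation=cv2.INTER_CUBIC))"
```

```text
4.4 [ 0.53452435 -0.23535071  0.24785075] [1.79822292e+02 5.27221428e-02 7.79225605e+01] [ 1.20587917 -0.63650186 -2.9336416 ] [0.02139995 0.01015042 0.01503868] 0.011063992129180706
```

View pics/s3c.png

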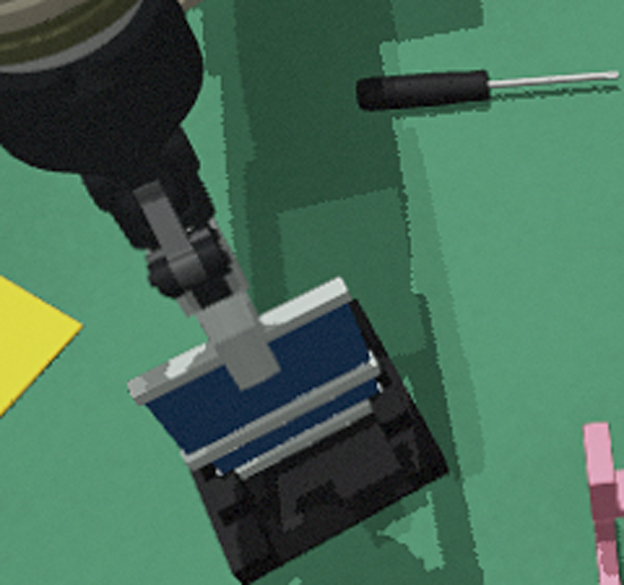

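The carrier is lifted clear and held, hanging straight from the jaws, with the plain boards behind it. Next I carry it to a point in front of the rail.

Request:
play_rows --increments '[0,0,0.16,-0.02,0.4,0,1,0,0,0.16,-0.02,0.81,0,1,0,0,0.16,-0.02,0.9,0,1,0,0,0.16,-0.02,0.9,0,1,0,0,0.16,-0.02,0.9,0,1,0,0,0.16,-0.02,0.9,0,1,0,0,0.16,-0.02,0.9,0,1,0,0,0.16,-0.02,0.9,0,1,0,0,0.16,-0.02,0.9,0,1,0,0,0.16,-0.02,0.9,0,1]'

```text
time: 5.45
eef_pos: [0.5277, -0.023, 0.2444]
tool_rot: [-179.9, -0.0, 86.0]
contact_force: [-0.1, -0.2, -3.3]
width: 0.0108
```

Request:
play_rows --increments '[0,0,0.16,-0.02,0.9,0,1,0,0,0.16,-0.02,0.9,0,1,0,0,0.16,-0.02,0.9,0,1,0,0,0.16,-0.02,0.9,0,1,0,0,0.16,-0.02,0.9,0,1,0,0,0.16,-0.02,0.9,0,1,0,0,0.16,-0.02,0.9,0,1,0,0,0.16,-0.02,0.9,0,1,0,0,0.16,-0.02,0.55,0,1,0,0,0.16,-0.02,0.02,0,1]'

```text
time: 6.45
eef_pos: [0.5228, 0.1714, 0.2447]
tool_rot: [-179.9, -0.0, 94.1]
contact_force: [-0.4, -0.3, -4.1]
width: 0.0111
```

Request:
play_rows --increments '[0,0,0,0,0,0,1,0,0,0,0,0,0,1,0,0,0,0,0,0,1]'

```text
time: 6.75
eef_pos: [0.5237, 0.1688, 0.2455]
tool_rot: [-180.0, 0.0, 93.9]
contact_force: [-0.3, -0.4, -2.9]
width: 0.0114
```

```bash
python3 cap.py wrist w4; python3 cap.py top t4;python3 cap.py scene s4
```

```text
6.75 [0.52374145 0.16878957 0.24548477] [-1.79995024e+02  1.52167622e-02  9.38552645e+01] [-0.29423951 -0.35151369 -2.93237508] [0.00136525 0.03005506 0.02978662] 0.011389590143490292
6.8 [0.52376165 0.16883136 0.24554496] [-1.79998916e+02  9.16564273e-03  9.38506609e+01] [-0.22402389  0.09366614 -3.58084768] [ 0.00638428  0.01659101 -0.01834876] 0.01126985937289708
6.85 [0.52378702 0.16891996 0.24558388] [1.79995805e+02 7.14435706e-03 9.38568682e+01] [ 0.08153396 -0.95413532 -3.68712   ] [0.02275685 0.07729378 0.00658678] 0.0113735736079937
```

View pics/w4.png

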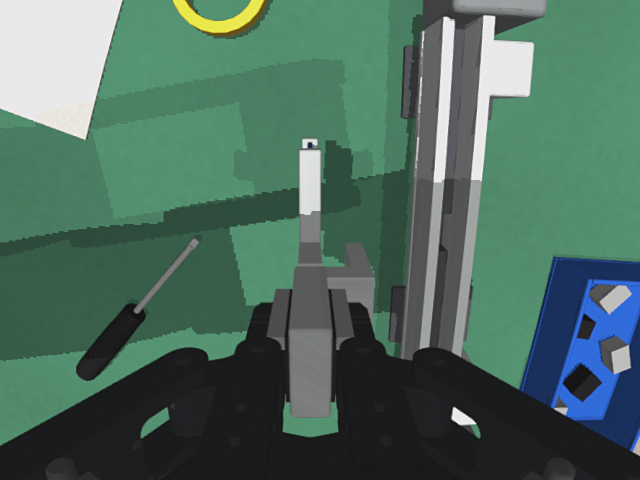

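View pics/t4.png

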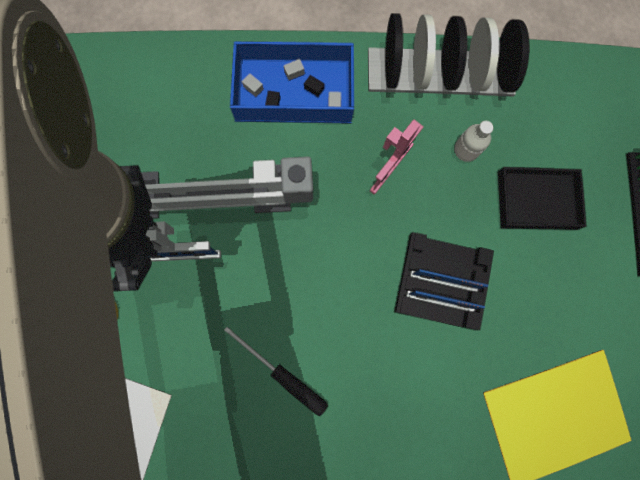

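View pics/s4.png

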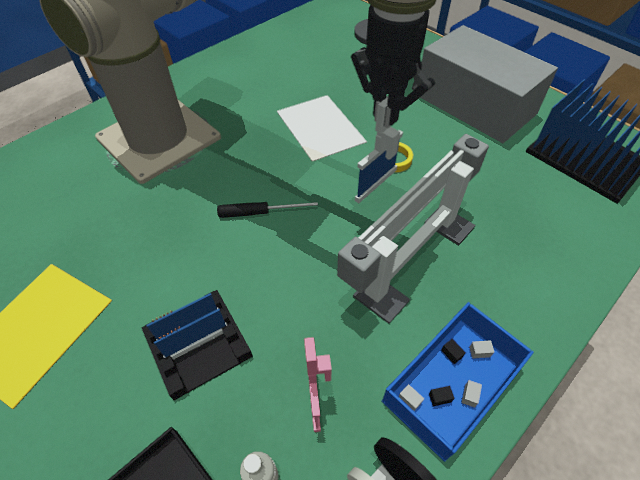

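The wrist view shows the carrier at (310,240) with its hook end at (358,285), and the rail at (400–490, 20–360). A dark gap in the channel at about (443,265) is probably the pocket. I'll measure the carrier relative to the rail from this one view.

```bash
cat > rel.py <<'E'
from h import *
np.set_printoptions(precision=4,suppress=True,linewidth=150)
c,d=load("wrist")
vv,uu=np.mgrid[0:480,0:640];m=d>0
P=pix2w(c,np.c_[uu[m],vv[m]],d[m]);a=np.radians(3.86)
import sys
tcp=np.array([float(sys.argv[1]),float(sys.argv[2])]);z0=float(sys.argv[3])
Rm=np.array([[np.cos(a),-np.sin(a)],[np.sin(a),np.cos(a)]])
L=np.c_[(P[:,:2]-tcp)@Rm,P[:,2]]   # rail-aligned, origin at TCP
def st(nm,s,p=0):
    print(nm,s.sum(),L[s].mean(0),'x5/95',np.percentile(L[s,0],[3,97]),'y',np.percentile(L[s,1],[1,99]),'slope',np.polyfit(L[s,1],L[s,0],1)[0])
Z=z0-.1459+.006
st("tab top",(abs(L[:,0])<.012)&(abs(L[:,1])<.03)&(abs(L[:,2]-Z-.179)<.004))
st("arm top",(L[:,0]>.012)&(L[:,0]<.03)&(abs(L[:,1])<.03)&(abs(L[:,2]-Z-.129)<.004))
st("bar top",(abs(L[:,0])<.014)&(L[:,1]<.07)&(L[:,1]>.015)&(abs(L[:,2]-Z-.09)<.005))
X=float(sys.argv[4])
st("lip",(abs(L[:,0]-X)<.009)&(abs(L[:,1])<.15)&(abs(L[:,2]-.150)<.004))
st("back",(abs(L[:,0]-X-.017)<.009)&(abs(L[:,1])<.15)&(abs(L[:,2]-.162)<.004))
for y in np.arange(-.06,.08,.002):
    s=(L[:,1]>y)&(L[:,1]<y+.002)&(L[:,0]>X+.003)&(L[:,0]<X+.014)&(L[:,2]<.148)&(L[:,2]>.11)
    if s.sum(): print("%.3f:%.4f(%d)"%(y+.001,np.percentile(L[s,2],10),s.sum()),end=' ')
E
python3 cap.py wrist w5; python3 rel.py .52375 .16885 .2456 .0725
```

```text
6.9 [0.52377756 0.16902752 0.24559206] [1.79997030e+02 3.01303034e-03 9.38666597e+01] [ 0.04590971  0.70513213 -2.4995235 ] [ 0.03504609  0.03314437 -0.02799547] 0.01128045771854113
tab top 5151 [0.0012 0.002  0.2844] x5/95 [-0.0073  0.009 ] y [-0.0147  0.0147] slope -0.019250569073104035
arm top 1035 [0.0202 0.0041 0.2345] x5/95 [0.0129 0.0259] y [-0.008   0.0096] slope -0.3600453026955326
bar top 1770 [0.0012 0.0356 0.1958] x5/95 [-0.0033  0.0055] y [0.0154 0.0543] slope 0.0037315027853581707
lip 4183 [0.0734 0.0348 0.1498] x5/95 [0.0706 0.0768] y [-0.0716  0.1246] slope -0.0006072376243088328
back 4960 [0.0902 0.0405 0.1619] x5/95 [0.0866 0.0941] y [-0.0682  0.125 ] slope -0.0018525719187691338
-0.059:0.1356(22) -0.057:0.1352(24) -0.055:0.1353(19) -0.053:0.1352(20) -0.051:0.1360(21) -0.049:0.1355(23) -0.047:0.1355(23) -0.045:0.1358(21) -0.043:0.1355(20) -0.041:0.1354(24) -0.039:0.1351(24) -0.037:0.1351(22) -0.035:0.1357(21) -0.033:0.1348(23) -0.031:0.1353(28) -0.029:0.1356(19) -0.027:0.1354(27) -0.025:0.1354(21) -0.023:0.1352(25) -0.021:0.1351(22) -0.019:0.1353(26) -0.017:0.1354(26) -0.015:0.1351(26) -0.013:0.1236(36) -0.011:0.1219(3) -0.009:0.1218(4) -0.007:0.1218(6) -0.005:0.1219(5) -0.003:0.1219(3) -0.001:0.1220(3) 0.001:0.1218(5) 0.003:0.1220(4) 0.005:0.1221(3) 0.007:0.1218(3) 0.011:0.1355(16) 0.013:0.1353(27) 0.015:0.1352(27) 0.017:0.1352(25) 0.019:0.1353(31) 0.021:0.1354(23) 0.023:0.1354(25) 0.025:0.1352(29) 0.027:0.1354(28) 0.029:0.1351(23) 0.031:0.1351(25) 0.033:0.1358(30) 0.035:0.1354(26) 0.037:0.1352(25) 0.039:0.1354(36) 0.041:0.1354(23) 0.043:0.1355(27) 0.045:0.1356(28) 0.047:0.1355(26) 0.049:0.1353(35) 0.051:0.1354(30) 0.053:0.1353(29) 0.055:0.1356(30) 0.057:0.1352(27) 0.059:0.1356(34) 0.061:0.1355(25) 0.063:0.1352(37) 0.065:0.1354(25) 0.067:0.1351(33) 0.069:0.1356(24) 0.071:0.1354(34) 0.073:0.1355(24) 0.075:0.1355(37) 0.077:0.1358(33) 0.079:0.1352(30)
```

Rail-aligned and relative to the tool, the pocket spans y −14 to +10 mm (centre −2), the channel centre is at x 81.9 mm, and the hook tongue is at x ≈ 21.7, y ≈ +0.5 mm. I move over the channel.

Request:
play_rows --increments '[0,0,0,0.3,0.01,0,1,0,0,0,0.4,0.01,0,1,0,0,0,0.5,0.01,0,1,0,0,0,0.5,0.01,0,1,0,0,0,0.4,0.01,0,1,0,0,0,0.31,0.01,0,1,0,0,0,0,0,0,1,0,0,0,0,0,0,1,0,0,0,0,0,0,1]'

```text
time: 7.85
eef_pos: [0.5836, 0.1712, 0.2455]
tool_rot: [-180.0, 0.0, 93.9]
contact_force: [-0.9, 0.2, -3.5]
width: 0.0113
```

```bash
python3 cap.py wrist w6; python3 rel.py .5840 .1706 .2456 .0132;python3 cap.py scene s6;python3 -c "
import cv2;a=cv2.imread('pics/s6.png')
cv2.imwrite('pics/s6c.png',cv2.resize(a[60:300,330:530],None,fx=2.5,fy=2.5,interpolation=cv2.INTER_CUBIC))"
```

```text
7.85 [0.5836159  0.17116692 0.24554052] [-1.79986118e+02  8.02013457e-04  9.39289591e+01] [-0.92366699  0.17139953 -3.4849621 ] [ 0.01380224 -0.01008818  0.01438748] 0.011265428001897549
tab top 5179 [0.0008 0.0024 0.2843] x5/95 [-0.0079  0.0088] y [-0.0144  0.0151] slope -0.01652655248815364
arm top 1010 [0.02   0.0045 0.2344] x5/95 [0.0129 0.0255] y [-0.0077  0.0101] slope -0.336349516755572
bar top 1783 [0.0007 0.0358 0.1957] x5/95 [-0.0037  0.0051] y [0.0156 0.0547] slope 0.002413022489078116
lip 3137 [0.0136 0.0462 0.1501] x5/95 [0.0106 0.0165] y [-0.1383  0.1218] slope 0.0009345319561341334
back 3310 [0.0304 0.0683 0.1622] x5/95 [0.0268 0.034 ] y [-0.0033  0.1242] slope -0.0006677084615924672
-0.023:0.1358(12) -0.021:0.1351(23) -0.019:0.1354(19) -0.017:0.1356(20) -0.015:0.1354(23) -0.013:0.1359(22) -0.011:0.1219(96) -0.009:0.1215(38) -0.007:0.1214(40) -0.005:0.1217(39) -0.003:0.1215(44) -0.001:0.1213(41) 0.001:0.1210(38) 0.003:0.1217(39) 0.005:0.1212(40) 0.007:0.1215(41) 0.009:0.1213(37) 0.013:0.1350(30) 0.015:0.1355(50) 0.017:0.1350(52) 0.019:0.1353(51) 0.021:0.1352(55) 0.023:0.1357(52) 0.025:0.1353(50) 0.027:0.1353(53) 0.029:0.1357(65) 0.031:0.1353(52) 0.033:0.1352(62) 0.035:0.1352(54) 0.037:0.1354(49) 0.039:0.1356(63) 0.041:0.1353(48) 0.043:0.1352(55) 0.045:0.1349(62) 0.047:0.1351(50) 0.049:0.1356(68) 0.051:0.1352(51) 0.053:0.1353(68) 0.055:0.1351(51) 0.057:0.1353(68) 0.059:0.1352(51) 0.061:0.1352(68) 0.063:0.1356(51) 0.065:0.1354(66) 0.067:0.1354(50) 0.069:0.1353(68) 0.071:0.1354(59) 0.073:0.1353(60) 0.075:0.1354(68) 0.077:0.1352(51) 0.079:0.1353(68) 7.9 [0.58356294 0.17117967 0.24559951] [-1.79990515e+02 -6.46715434e-04  9.39319370e+01] [ 0.1427565  -1.01321596 -3.55571   ] [0.02479779 0.00162909 0.03264025] 0.011390278545375408
```

View pics/w6.png

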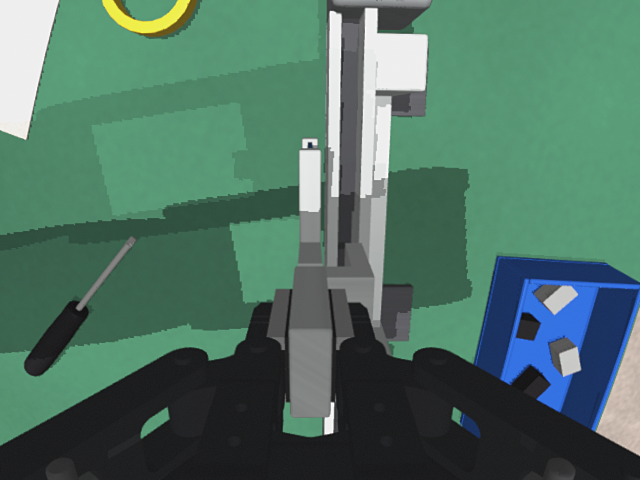

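View pics/s6c.png

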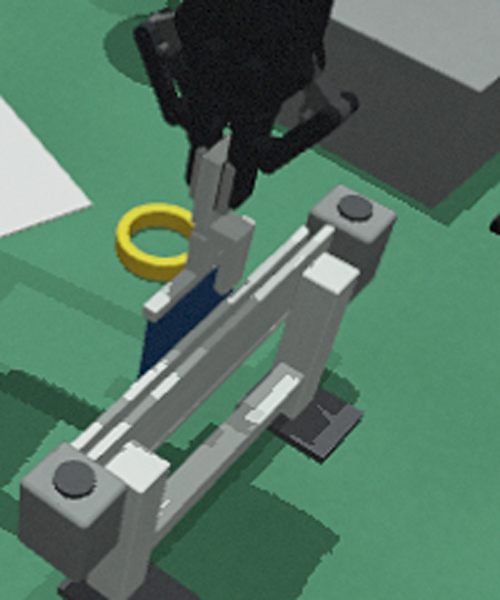

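It is aligned to within about 0.7 mm: the tongue is over the channel at (355,262) in the wrist view. I lower gently to just above lip height, then in small steps.

Request:
play_rows --increments '[0,0,0,0,0,-0.3,1,0,0,0,0,0,-0.4,1,0,0,0,0,0,-0.4,1,0,0,0,0,0,-0.2,1,0,0,0,0,0,0,1,0,0,0,0,0,0,1]'

```text
time: 8.55
eef_pos: [0.5838, 0.1711, 0.2129]
tool_rot: [-180.0, 0.0, 93.9]
contact_force: [0.2, 0.3, -2.9]
width: 0.0115
```

Request:
play_rows --increments '[0,0,0,0,0,-0.08,1,0,0,0,0,0,-0.08,1,0,0,0,0,0,-0.08,1,0,0,0,0,0,-0.08,1,0,0,0,0,0,0,1,0,0,0,0,0,0,1]'

```text
time: 9.15
eef_pos: [0.5838, 0.1711, 0.2049]
tool_rot: [-180.0, 0.0, 93.9]
contact_force: [-0.4, -0.2, -2.8]
width: 0.0115
```

The tip is at about 0.146, below the lip top, with no side force. I keep lowering in small steps.

Request:
play_rows --increments '[0,0,0,0,0,-0.08,1,0,0,0,0,0,-0.08,1,0,0,0,0,0,-0.08,1,0,0,0,0,0,-0.08,1,0,0,0,0,0,0,1]'

```text
time: 9.65
eef_pos: [0.5836, 0.1711, 0.1965]
tool_rot: [-180.0, 0.0, 93.9]
contact_force: [0.1, 0.1, -3.7]
width: 0.0114
```

Request:
play_rows --increments '[0,0,0,0,0,-0.06,1,0,0,0,0,0,-0.06,1,0,0,0,0,0,0,1]'

```text
time: 9.95
eef_pos: [0.5838, 0.1711, 0.1937]
tool_rot: [-180.0, 0.0, 93.9]
contact_force: [0.4, 0.3, -3.1]
width: 0.0111
```

Request:
play_rows --increments '[0,0,0,0,0,-0.06,1,0,0,0,0,0,-0.06,1,0,0,0,0,0,0,1]'

```text
time: 10.25
eef_pos: [0.5837, 0.1711, 0.1907]
tool_rot: [-180.0, 0.0, 93.9]
contact_force: [0.8, -0.2, -4.1]
width: 0.0109
```

The tip is at about 0.132, below the channel floor, with no upward force, so it is entering the pocket. I continue to the pocket floor.

Request:
play_rows --increments '[0,0,0,0,0,-0.06,1,0,0,0,0,0,-0.06,1,0,0,0,0,0,-0.06,1,0,0,0,0,0,0,1]'

```text
time: 10.65
eef_pos: [0.5837, 0.1711, 0.1861]
tool_rot: [-180.0, 0.0, 93.9]
contact_force: [0.1, 0.0, -3.3]
width: 0.0115
```

Request:
play_rows --increments '[0,0,0,0,0,-0.06,1,0,0,0,0,0,-0.06,1,0,0,0,0,0,0,1]'

```text
time: 10.95
eef_pos: [0.5837, 0.1711, 0.1832]
tool_rot: [-180.0, 0.0, 93.9]
contact_force: [-0.4, 0.9, -2.4]
width: 0.0112
```

Request:
play_rows --increments '[0,0,0,0,0,-0.06,1,0,0,0,0,0,0,1,0,0,0,0,0,0,1]'

```text
time: 11.25
eef_pos: [0.5839, 0.1711, 0.182]
tool_rot: [-180.0, -0.0, 93.9]
contact_force: [-0.1, -0.2, -4.2]
width: 0.0114
```

Request:
play_rows --increments '[0,0,0,0,0,-0.04,1,0,0,0,0,0,0,1,0,0,0,0,0,0,1]'

```text
time: 11.55
eef_pos: [0.5839, 0.1711, 0.181]
tool_rot: [-180.0, 0.0, 93.9]
contact_force: [-0.8, 1.3, -3.7]
width: 0.0117
```

Request:
play_rows --increments '[0,0,0,0,0,-0.04,1,0,0,0,0,0,0,1,0,0,0,0,0,0,1]'

```text
time: 11.85
eef_pos: [0.5841, 0.1712, 0.1807]
tool_rot: [180.0, -0.0, 93.9]
contact_force: [-2.4, 0.4, 1.8]
width: 0.0114
```

Contact: the vertical force changed by about 5 N at tip ≈ 0.122, the pocket floor height. I'll take a look and then release.

```bash
python3 cap.py wrist w7; python3 cap.py scene s7;python3 -c "
import cv2;a=cv2.imread('pics/s7.png')
cv2.imwrite('pics/s7c.png',cv2.resize(a[80:280,350:500],None,fx=3,fy=3,interpolation=cv2.INTER_CUBIC))"
python3 rel.py .5840 .1706 .1807 .0132 | head -5
```

```text
11.85 [0.58406033 0.17116923 0.18066799] [ 1.79964768e+02 -3.36885018e-03  9.39254067e+01] [-2.4328581   0.422917    1.84417985] [-0.12120491  0.33894502  0.00848375] 0.011416290736117184
11.9 [0.5840465  0.17116154 0.18058413] [ 1.79969943e+02 -4.23089003e-03  9.39237250e+01] [-1.57962085 -0.79406986  2.41814843] [-0.05749387  0.35486674  0.03790479] 0.011128791150741512
tab top 5151 [0.0012 0.0023 0.2195] x5/95 [-0.0074  0.0089] y [-0.0145  0.0151] slope -0.023514246153333473
arm top 1024 [0.0203 0.0045 0.1696] x5/95 [0.013  0.0259] y [-0.0074  0.01  ] slope -0.3628298024664437
bar top 1915 [0.0018 0.0363 0.1308] x5/95 [-0.0032  0.0105] y [0.0155 0.0616] slope 0.030023692714147284
lip 4499 [0.0135 0.0546 0.1501] x5/95 [0.0106 0.0166] y [-0.0801  0.1119] slope 0.002203923712243747
back 5931 [0.0304 0.0501 0.162 ] x5/95 [0.0275 0.0335] y [-0.0211  0.1093] slope 0.0007970087792304842
```

View pics/s7c.png

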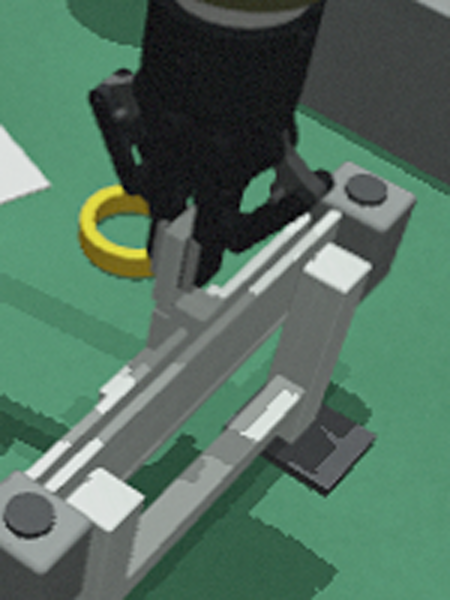

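The hook sits over the lip, and the tab top at 0.2195 puts the tip at 0.1215, fully home in the pocket. I open slowly.

Request:
play_rows --increments '[0,0,0,0,0,0,0.86,0,0,0,0,0,0,0.82,0,0,0,0,0,0,0.78,0,0,0,0,0,0,0.74,0,0,0,0,0,0,0.7,0,0,0,0,0,0,0.65,0,0,0,0,0,0,0.6,0,0,0,0,0,0,0.6]' --grip_force 20

```text
time: 12.75
eef_pos: [0.584, 0.1711, 0.1801]
tool_rot: [180.0, -0.0, 93.9]
contact_force: [0.1, -0.8, -0.0]
width: 0.0341
```

Request:
play_rows --increments '[0,0,0,0,0,0,0.5,0,0,0,0,0,0,0.3,0,0,0,0,0,0,0.1,0,0,0,0,0,0,0,0,0,0,0,0,0,0,0,0,0,0,0,0,0]'

```text
time: 13.35
eef_pos: [0.5839, 0.1711, 0.18]
tool_rot: [-180.0, -0.0, 93.9]
contact_force: [0.1, 0.7, 0.1]
width: 0.0854
```

```bash
python3 cap.py wrist w8; python3 rel.py .5840 .1706 .1807 .0132 | head -3
```

```text
13.35 [0.58389315 0.17113798 0.18003683] [-1.79999007e+02 -2.53314815e-03  9.39231654e+01] [0.12534663 0.67097933 0.0651468 ] [-0.02327957 -0.01559202 -0.0144703 ] 0.08536225458627877
tab top 2479 [-0.0073  0.001   0.2167] x5/95 [-0.0117 -0.0033] y [-0.0142  0.0148] slope 0.004266855063205973
arm top 1255 [0.017  0.0006 0.1694] x5/95 [0.0123 0.0216] y [-0.01  0.01] slope -0.0009945271206785004
bar top 1908 [0.0031 0.0361 0.1284] x5/95 [-0.002   0.0105] y [0.0156 0.0643] slope 0.031993239012292195
```

View pics/w8.png

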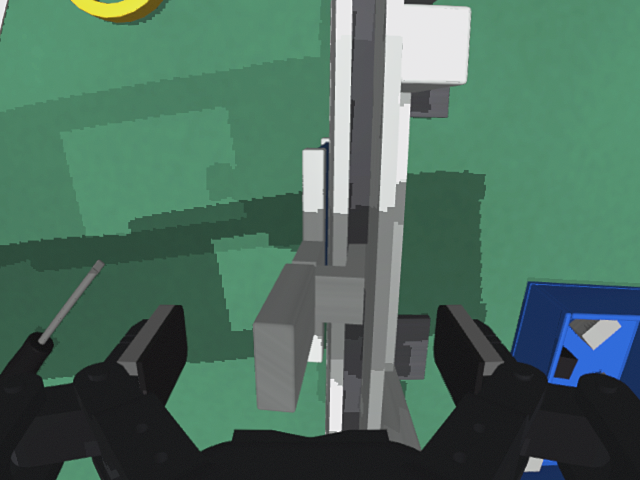

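The carrier hangs free, leaning a few degrees, with its tab at (275,365) clear of both open fingers. I retreat straight up.

Request:
play_rows --increments '[0,0,0,0,0,0.3,0,0,0,0,0,0,0.6,0,0,0,0,0,0,0.8,0,0,0,0,0,0,0.8,0,0,0,0,0,0,0.8,0,0,0,0,0,0,0.8,0,0,0,0,0,0,0.4,0,0,0,0,0,0,0,0,0,0,0,0,0,0,0]'

```text
time: 14.3
eef_pos: [0.5839, 0.1711, 0.2923]
tool_rot: [-180.0, 0.0, 93.9]
contact_force: [-0.0, -0.1, -0.3]
width: 0.0857
```

```bash
python3 cap.py wrist w9; python3 - <<'E'
from h import *
np.set_printoptions(precision=4,suppress=True)
c,d=load("wrist");vv,uu=np.mgrid[0:480,0:640];m=d>0
P=pix2w(c,np.c_[uu[m],vv[m]],d[m]);a=np.radians(3.86)
L=np.c_[(P[:,:2]-[.5840,.1706])@np.array([[np.cos(a),-np.sin(a)],[np.sin(a),np.cos(a)]]),P[:,2]]
L[:,0]-=.0135-.003  # rail x
for n,s in(("tab",(L[:,2]>.208)&(abs(L[:,1])<.03)&(abs(L[:,0])<.06)),("arm",(abs(L[:,2]-.169)<.004)&(abs(L[:,1])<.02)&(abs(L[:,0])<.03)),
 ("bar",(abs(L[:,2]-.13)<.005)&(L[:,1]>.015)&(L[:,1]<.06)&(L[:,0]<-.001)&(L[:,0]>-.03)),("lip",(abs(L[:,2]-.15)<.003)&(abs(L[:,1])<.1)&(abs(L[:,0])<.012))):
    q=L[s];print(n,len(q),q.mean(0),np.percentile(q,[3,97],axis=0).ravel(),"dz/dx",np.polyfit(q[:,0],q[:,2],1)[0],"dx/dy",np.polyfit(q[:,1],q[:,0],1)[0])
E
python3 cap.py scene s9;python3 -c "
import cv2;a=cv2.imread('pics/s9.png')
cv2.imwrite('pics/s9c.png',cv2.resize(a[80:280,330:500],None,fx=3,fy=3,interpolation=cv2.INTER_CUBIC))"
```

```text
14.3 [0.58385369 0.17110794 0.29234971] [-1.79998201e+02  5.45801398e-05  9.39218814e+01] [-0.00774729 -0.07902143 -0.30478717] [ 0.02067743  0.01573871 -0.00042255] 0.08573992927494803
tab 48305 [0.0033 0.0102 0.3576] [-0.0562 -0.0073  0.3072  0.0563  0.018   0.3842] dz/dx 0.05539165902981171 dx/dy -1.1423400491683222
arm 1005 [0.0011 0.0006 0.169 ] [-0.0081 -0.0099  0.1668  0.0108  0.0124  0.1711] dz/dx 0.04322516102971337 dx/dy -0.1367186743769725
bar 724 [-0.008   0.0353  0.1282] [-0.0123  0.0163  0.1266 -0.0037  0.0539  0.1297] dz/dx 0.12121463393335681 dx/dy -0.0007418910052618825
lip 2254 [0.0028 0.0111 0.1501] [-0.0001 -0.0929  0.1488  0.0058  0.0957  0.1515] dz/dx 0.011777932985605437 dx/dy 0.00031632987672648743
14.35 [0.58351934 0.1710376  0.2914829 ] [-1.79917467e+02  1.18944127e-02  9.39219485e+01] [ 0.34540523 -0.45664469  0.78869467] [ 9.85911922e-05 -1.69760037e-02  5.52202857e-03] 0.08530130875634996
```

View pics/s9c.png

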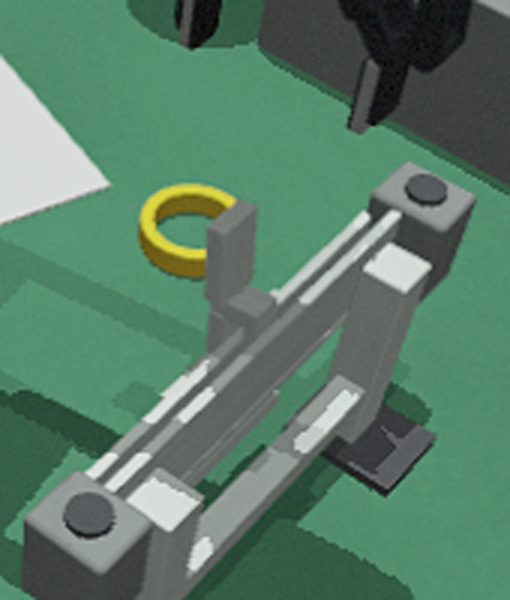

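View pics/w9.png

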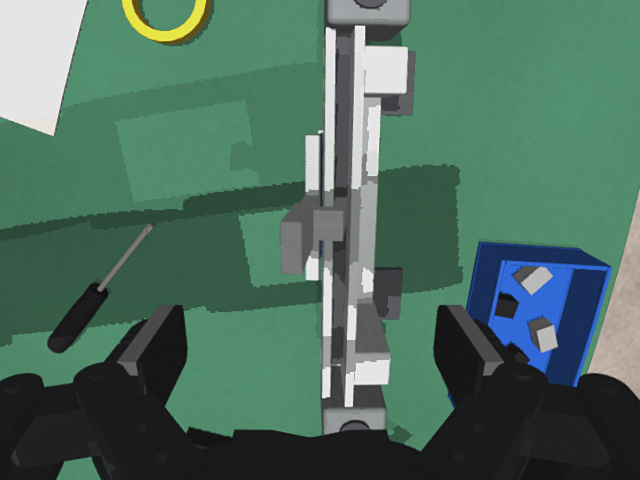

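The checks pass, so I hand the job in.

```bash
python3 -c "
from rig import robot
print(robot.job_done())"
```

```text
the job is handed in; nothing more can be done
None
```

The carrier is hanging released on the rail, its hook home in the pocket and its board on the robot's side of the lip. I handed the job in at about 14 s; no verdict was reported.

**What I did:** I gripped the carrier by its tab, lifted it out of the rack and carried it round in front of the rail. I then moved the hook over the lip and lowered it in 1–2 mm steps. I did not sweep along the channel floor for the pocket. The camera depth showed it at rail y of about +3 to +27 mm, so I lowered straight there. The tip passed channel-floor height with no resistance and met about 5 N at 0.122 m, the pocket floor. I opened the gripper slowly and backed straight up.

**Last checks:**

| Check | Result | Limit |
|---|---|---|
| Hook tip height | about 0.1216 m | 0.110 to 0.1265 m |
| Hook tip position across the rail (x) | 10–14 mm | 4 to 19 mm |
| Lean from vertical | about 0.11 rad | 0.2 rad |
| Board angle to the rail | under 0.01 rad | 0.15 rad |

- **Tip and lean:** the two ways I estimated the tip's x position differ by about 4 mm, though both are in range. The lean is a rough fit: the bar gave 0.12 rad, while the hook arm gave a noisier 0.04.
- **Tab:** the final automatic reading of the tab's position failed because it also picked up the gripper fingers. Judging by the pictures and the reading just after release, it is on the robot's side and clear of the gripper.
- **Forces and boards:** the wrist force was about 5 N at most in the readings after each move. The plain boards looked undisturbed in the pictures after the lift; I did not measure them again.

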